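Put the drill bits away in their turned cups

ROBOT

A 7-joint arm with a two-finger parallel gripper is mounted at the origin on the work surface. World frame = base frame: x ahead of the robot, y to its left, z up, the work surface at z = 0. Lengths are in m, angles in rad, forces in N, time in s.
With the tool pointing down it reaches from about 0.425 to 0.925 m from the base axis. Payload 6.8 kg.
Tool frame: the origin (TCP) lies between the finger pads; the fingertips stand 14 mm ahead of it and the grasp point (between the pads) lies 5 mm behind it; z points along the fingers, y is the line along which they close (so a half turn about z gives the same grasp; the last joint's range is limited). The gripper opens to 85 mm and grips with 20 to 120 N. Pads are 22 mm wide; open, the fingers measure 114 mm over their backs; the gripper's body (76 mm by 85 mm) begins 54 mm behind the grasp point. The pads swing forward as they close: fully open they stand 13 mm farther back than shut.
Start: joints at [-1.29, 0.477, 0.022, 1.555, -0.011, 1.109, -0.083], TCP at [0.256, 0.625, 0.245] pointing down, gripper open.
Joint ranges: [-2.96, 2.96], [-0.34, 2.1], [-1.41, 1.46], [0.24, 2.44], [-1.37, 4.51], [0.17, 1.92], [-2.96, 2.96]. Speed limits (rad/s): [2.39, 2.39, 3.14, 3.14, 3.14, 3.14, 3.14].

INTERFACE

Orientations are given as a unit quaternion [x, y, z, w].
In Python, from workcell import ctrl, cams gives the robot as it stands.
- The arm moves only by the tool move_arm, never from a script. Its argument "moves" is a list of rows, each an object with "xyz": the shift along the tool's x, y, z in units of 0.4 m (1.0 is 0.4 m), a list of three; "dr": the turn, a rotation vector about the tool's x, y, z in units of 30 degrees (1.0 is 30 degrees), a list of three. In form: [{"xyz": [x, y, z], "dr": [ax, ay, az]}, ...]. A call has 1 to 5 rows; each row is the pose to reach, as a shift and turn from the pose commanded when the call began, along the tool's axes at that moment; what a row does not reach only later rows make up. A row lasts 1/10 s, in which the tool goes at most 50 mm and 8.59 degrees, less where a joint would pass 70% of its speed; a pose out of reach is approached as far as the arm can. A call with a number of a shift or a turn outside -1 to 1 is refused whole. A call with a gripper value outside its range is refused whole. "fingers" is the closure, from 0 (fully open) to 1 (shut), set as the call begins (left out, the last holds). The fingers move at their own pace and stop on an object; "force" is the grip in N (left out, the last holds). Time passes only in rows, so rows that repeat a pose let the fingers close. It gives the time, the measured TCP pose, the force, the opening and the grip force at its end, in the units of the state.
- ctrl.sense(): the state, without advancing time (a new reading comes with each control period).
- cams.read_camera(name): name is "scene" or "top"; returns a dict with "color" (480x640x3 uint8, blue, green, red), "intrinsics" (3x3 intrinsics, pixels), "R" (3x3) and "t" (3): a world point X has camera coordinates R X + t. Camera axes: x right, y down, z forward; pixel columns grow to the right and rows downward; lengths in m; the calibration is good to about 2 mm. A picture is of the moment at which its call begins. There is no depth.
- ctrl.job_done(): hands the job in; it is judged then, once.
The state is a dict: "time_s": time; "q": joint angles; "joint_velocities": joint speeds; "joint_torque": joint torques, N m; "position": TCP position; "tcp_rot": TCP orientation; "force": force on the tool from outside, world axes, zero at the start; "ft_torque": the same for the moment, N m; "grip_width": opening from 0.0 (shut) to 1.0 (fully open); "grasp_force": force on a finger pad.
Only numpy, scipy, OpenCV 4.12 (cv2) and the standard library are available. Lean on these libraries where they do the work, as an engineer would, in place of code of your own. Each camera call takes 0.05 s, during which the arm holds its last target. There are 200 camera calls.

TASK

Put the four steel drill bits away: stand each one upright, head down, in the wooden cup made for its size, the largest head in the largest cup and so on down to the smallest. Lower them into the recesses rather than dropping them, and leave the wooden finial and the brass lathe centre where they stand.

Things in the scene. Friction and masses are not known exactly. Their poses are not given: they have to be found in the camera images.
- bit_xl: the largest drill bit, bare steel: a flat round cutting head 60 mm in diameter and 12 mm thick, lying face down on the bench, with a plain round shank of 10 mm diameter standing up from its centre to 92 mm above the underside. Loose, about 220 g. Origin: centre of the head's underside; z up along the shank.
- bit_l: the second largest drill bit, bare steel: a flat round cutting head 48 mm in diameter and 12 mm thick, lying face down on the bench, with a plain round shank of 10 mm diameter standing up from its centre to 92 mm above the underside. Loose, about 160 g. Origin: centre of the head's underside; z up along the shank.
- bit_m: the second smallest drill bit, bare steel: a flat round cutting head 36 mm in diameter and 12 mm thick, lying face down on the bench, with a plain round shank of 10 mm diameter standing up from its centre to 92 mm above the underside. Loose, about 110 g. Origin: centre of the head's underside; z up along the shank.
- bit_s: the smallest drill bit, bare steel: a flat round cutting head 26 mm in diameter and 12 mm thick, lying face down on the bench, with a plain round shank of 10 mm diameter standing up from its centre to 92 mm above the underside. Loose, about 80 g. Origin: centre of the head's underside; z up along the shank.
- cup_xl: the largest storage cup: a low turned disc of pale wood, 100 mm in outer diameter and 20 mm high, fixed to the bench, with a round flat-bottomed recess 76 mm in diameter and 12 mm deep (its floor is 8 mm above the bench) for the bit with the 60 mm head. Origin: centre of its underside; z up.
- cup_l: the second largest storage cup: a low turned disc of pale wood, 88 mm in outer diameter and 20 mm high, fixed to the bench, with a round flat-bottomed recess 64 mm in diameter and 12 mm deep (its floor is 8 mm above the bench) for the bit with the 48 mm head. Origin: centre of its underside; z up.
- cup_m: the second smallest storage cup: a low turned disc of pale wood, 76 mm in outer diameter and 20 mm high, fixed to the bench, with a round flat-bottomed recess 52 mm in diameter and 12 mm deep (its floor is 8 mm above the bench) for the bit with the 36 mm head. Origin: centre of its underside; z up.
- cup_s: the smallest storage cup: a low turned disc of pale wood, 66 mm in outer diameter and 20 mm high, fixed to the bench, with a round flat-bottomed recess 42 mm in diameter and 12 mm deep (its floor is 8 mm above the bench) for the bit with the 26 mm head. Origin: centre of its underside; z up.
- finial: a turned pale-wood finial standing on its foot, 42 mm foot diameter, 88 mm high, slim stem with a bulb above; not a drill bit, to be left alone. Loose. Origin: centre of its underside, z up.
- centre: a stubby brass-coloured lathe centre standing on the bench, 48 mm in diameter, with a cone on top, point up, 78 mm high; not a drill bit, to be left alone. Loose. Origin: centre of its underside, z up.

How it is judged:
By the outcome, as a careful person would: the job done as asked, in the order asked, and still so for the second after the job is handed in, with the robot touching nothing.
It also fails if it takes over 109 s, if anything falls off the work surface, if the arm or the gripper's body presses on something with over 40 N, if the wrist force passes 120 N, or if a joint passes its speed limit or range.

## Working session

There is one attempt and no reset: what is moved stays moved. The work goes in short steps, Python scripts to look and compute and a tool call to move; the robot and the scene stay as the last step left them, time stands still between calls to the robot, and variables do not carry over. Pictures are saved under pics/ and viewed, at most 14 in all, crops included, and the job is handed in when it is done.

Besides the shell and the picture viewer there is one more tool, called as a command line: name --argument value ..., lists and objects as JSON in quotes. move_arm: Moves the arm, as the interface text tells. Shifts and turns lie within -1 to 1; 1 stands for 0.4 m of shift or 30 degrees of turn. Its arguments: {"type":"object","properties":{"moves":{"type":"array","items":{"type":"object","properties":{"xyz":{"type":"array","items":{"type":"number"}},"dr":{"type":"array","items":{"type":"number"}}}}},"fingers":{"type":"number"},"force":{"type":"number"}},"required":["moves"]}

```bash
mkdir -p pics; ls
python3 - <<'E'
from workcell import ctrl,cams
import cv2
s=ctrl.sense();print(s)
for n in("scene","top"):
    c=cams.read_camera(n);cv2.imwrite(f"pics/{n}0.png",c["color"]);print(n,c["intrinsics"],c["R"],c["t"])
E
```

```text
pics
{'time_s': 0.0, 'q': array([-1.29008072,  0.47782133,  0.02235947,  1.55646902, -0.01146327,
        1.10928997, -0.08310592]), 'joint_velocities': array([-1.71824117e-04,  4.31277323e-04, -1.25226411e-03,  8.29599618e-04,
       -7.91512792e-04,  2.60766285e-04,  3.14191029e-05]), 'joint_torque': array([-2.83125846e-04, -5.96459198e+01,  1.60803493e+00, -2.81193942e+01,
        1.25515464e-02,  9.70438414e-03,  4.30124919e-05]), 'position': array([0.25570392, 0.62407326, 0.24430444]), 'tcp_rot': array([ 1.93178402e-01,  9.81163208e-01, -9.25323582e-04, -8.99423760e-05]), 'force': array([-0.16376289,  0.76798736,  0.41600032]), 'ft_torque': array([ 0.0534101 , -0.02265642, -0.04180246]), 'grasp_force': 0.0, 'grip_width': 0.9994639551741614}
scene [[618.17546598   0.         320.51234244]
 [  0.         618.17546598 243.18457011]
 [  0.           0.           1.        ]] [[ 0.43210721  0.90181527 -0.00354476]
 [ 0.70809764 -0.34171575 -0.61792239]
 [-0.55846315  0.26449869 -0.78623111]] [-0.23665718 -0.34349831  1.48639328]
top [[502.97997305   0.         323.16183968]
 [  0.         502.97997305 235.67981689]
 [  0.           0.           1.        ]] [[ 0.01070466 -0.99981821  0.01577836]
 [-0.98991823 -0.01282474 -0.14105825]
 [ 0.14123496 -0.0141093  -0.98987555]] [-0.00651354  0.5561794   1.14777015]
```

View pics/scene0.png

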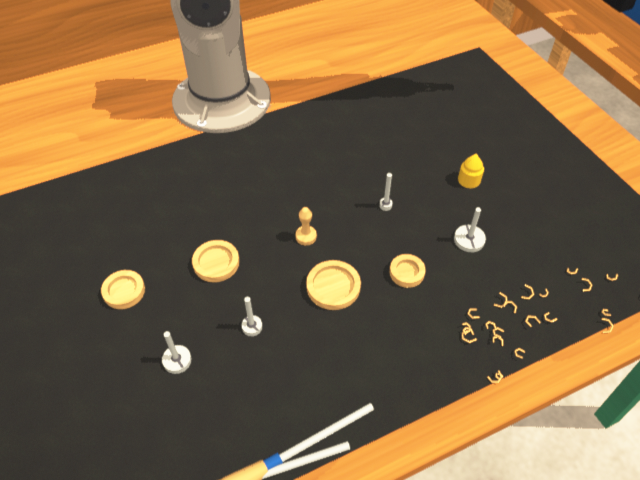

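View pics/top0.png

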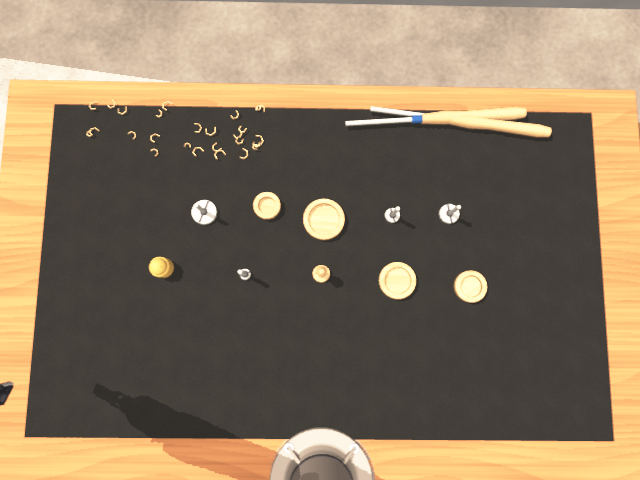

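The scene view shows bits at (470,238) xl, (176,359) l, (252,325) m and (386,204) s. The cups are at (333,285) xl, (216,261) l, (123,289) m and (407,270) s. The top view agrees. The finial is at (321,273) and the centre at (161,267) in the top view. Next I'll measure positions.

```bash
cat > h.py <<'E'
import cv2,numpy as np
from workcell import ctrl,cams
def ray(c,uv,z):
    d=c["R"].T@np.linalg.solve(c["intrinsics"],[*uv,1.]);o=-c["R"].T@c["t"]
    return (o+d*(z-o[2])/d[2])[:2]
def blobs(c,kind):
    h=cv2.cvtColor(c["color"],cv2.COLOR_BGR2HSV)
    m=cv2.inRange(h,(0,0,95),(179,60,255)) if kind=="steel" else cv2.inRange(h,(8,61,110),(32,255,255))
    if kind=="steel": m=cv2.morphologyEx(m,cv2.MORPH_CLOSE,np.ones((3,3),np.uint8))
    cs,_=cv2.findContours(m,cv2.RETR_EXTERNAL,cv2.CHAIN_APPROX_NONE)
    return [k for k in cs if 25<cv2.contourArea(k)<4000]
def measure(c,k,z):
    """world outline at height z: enclosing-circle/ellipse of contour"""
    p=np.array([ray(c,q[0],z) for q in k],np.float32)*1000
    return cv2.fitEllipse(p) if len(p)>=5 else None
E
python3 - <<'E'
from h import *
for n in("top","scene"):
    c=cams.read_camera(n)
    for kind,z in(("wood",.02),("steel",.012)):
        for k in blobs(c,kind):
            # remove shank by opening
            if kind=="steel":
                m=np.zeros((480,640),np.uint8);cv2.drawContours(m,[k],-1,255,-1)
                s=9 if n=="top" else 11
                m=cv2.morphologyEx(m,cv2.MORPH_OPEN,cv2.getStructuringElement(cv2.MORPH_ELLIPSE,(s,s)))
                q,_=cv2.findContours(m,cv2.RETR_EXTERNAL,cv2.CHAIN_APPROX_NONE)
                if not q: print(n,"steel lost",k.mean((0,1)));continue
                k=max(q,key=cv2.contourArea)
            e=measure(c,k,z)
            if e is None or min(e[1])<18 or max(e[1])>130: continue
            print(n,kind,k.mean((0,1)).round(0),np.round(e[0],1),np.round(e[1],1))
E
```

```text
top wood [470. 286.] [ 443.  -351.1] [75.9 79.2]
top wood [321. 273.] [468.8   4.9] [41.2 41.3]
top wood [397. 280.] [ 454.8 -176.7] [88.3 89.2]
top wood [160. 267.] [479.5 383.8] [48.8 59.5]
top wood [323. 215.] [ 5.998e+02 -4.000e-01] [ 98.1 101.1]
top wood [267. 202.] [631.1 137.9] [64.8 66.5]
top wood [217. 151.] [756.4 256. ] [23.2 61.3]
top wood [257. 142.] [790.2 164.9] [22.3 36.6]
top wood [ 92. 131.] [809.8 570.1] [18.1 31.2]
top wood [239. 135.] [807.1 208.6] [26.9 42.4]
top steel [398. 290.] [ 432.  -180.4] [32.9 62.9]
top steel [470. 286.] [ 442.5 -354.2] [68.1 68.7]
top steel [244. 274.] [466.7 186.2] [25.1 26.7]
top steel lost [402.5625   272.765625]
top steel lost [384.63636364 271.51515152]
top steel [392. 214.] [ 614.6 -167.2] [35.1 39.8]
top steel [326. 218.] [604.9  -4.7] [36.8 81.4]
top steel [449. 213.] [ 619.9 -306.7] [47.6 53.3]
top steel lost [317.57142857 202.92857143]
top steel [204. 212.] [615.3 290. ] [60.6 62. ]
top steel lost [269.08641975 199.38271605]
top steel lost [509.79605263 124.69736842]
top steel lost [485.5        112.76027397]
top steel [405. 
[... 388 characters left out ...]
d [528. 293.] [773.3 304.4] [24.9 29.9]
scene wood [587. 285.] [807.6 411.4] [21.4 28.6]
scene wood [123. 289.] [ 448.9 -352.3] [76.8 88.8]
scene wood [333. 284.] [605.9  -2.1] [100.6 110.6]
scene wood [407. 270.] [637.8 135.8] [66.3 78.2]
scene wood [215. 260.] [ 460.9 -178.1] [ 88.6 100.9]
scene wood [305. 227.] [464.4   7.3] [ 38.1 103.6]
scene wood [471. 172.] [475.2 388.3] [ 49.5 105.6]
scene steel [289. 460.] [ 863.6 -204.5] [27.5 32.6]
scene steel [176. 358.] [ 622.8 -307.3] [47.7 57.1]
scene steel [252. 325.] [ 617.6 -167.8] [36.8 43.3]
scene steel [470. 238.] [618.7 288.9] [60.5 71.2]
scene steel [386. 204.] [470.1 185.1] [25.6 34.5]
scene steel [534.  36.] [125.8 826.3] [49.2 85.8]
```

move_arm --moves '[{"xyz": [-0.574,-0.217,0],"dr": [0,0,-0.742]},{"xyz": [-0.574,-0.217,0],"dr": [0,0,-0.742]},{"xyz": [-0.574,-0.217,0],"dr": [0,0,-0.742]},{"xyz": [-0.574,-0.217,0],"dr": [0,0,-0.742]},{"xyz": [-0.574,-0.217,0],"dr": [0,0,-0.742]}]' --fingers 0 --force 40

```text
time_s: 0.7
position: [0.4372, 0.455, 0.2453]
tcp_rot: [0.001, 1.0, -0.0, 0.0]
force: [1.5, 1.3, 0.3]
grip_width: 1.0
grasp_force: 0.0
```

move_arm --moves '[{"xyz": [-0.445,-0.415,0.16],"dr": [0,0,0]},{"xyz": [-0.445,-0.415,0.16],"dr": [0,0,0]},{"xyz": [-0.445,-0.415,0.16],"dr": [0,0,0]},{"xyz": [-0.445,-0.415,0.16],"dr": [0,0,0]},{"xyz": [-0.445,-0.415,0.16],"dr": [0,0,0]}]'

```text
time_s: 1.2
position: [0.6133, 0.2908, 0.1812]
tcp_rot: [0.0, 1.0, 0.0, -0.0]
force: [0.5, 0.2, 0.2]
grip_width: 1.0
grasp_force: 0.0
```

move_arm --moves '[{"xyz": [0,0,0],"dr": [0,0,0]},{"xyz": [0,0,0],"dr": [0,0,0]}]'

```text
time_s: 1.4
position: [0.6129, 0.2904, 0.1808]
tcp_rot: [0.002, 1.0, -0.001, -0.001]
force: [0.2, 0.2, 0.1]
grip_width: 1.003
grasp_force: 0.0
```

move_arm --moves '[{"xyz": [-0.006,-0.003,0.1],"dr": [0,0,0]},{"xyz": [-0.006,-0.003,0.2],"dr": [0,0,0]},{"xyz": [-0.006,-0.003,0.302],"dr": [0,0,0]},{"xyz": [-0.006,-0.003,0.302],"dr": [0,0,0]},{"xyz": [-0.006,-0.003,0.302],"dr": [0,0,0]}]'

```text
time_s: 1.9
position: [0.6137, 0.2927, 0.0614]
tcp_rot: [-0.001, 1.0, 0.0, -0.001]
force: [1.9, 0.0, 0.8]
grip_width: 1.001
grasp_force: 0.0
```

move_arm --moves '[{"xyz": [0,0,0],"dr": [0,0,0]},{"xyz": [0,0,0],"dr": [0,0,0]},{"xyz": [0,0,0],"dr": [0,0,0]},{"xyz": [0,0,0],"dr": [0,0,0]},{"xyz": [0,0,0],"dr": [0,0,0]}]' --fingers 1 --force 50

```text
time_s: 2.4
position: [0.6148, 0.2912, 0.0615]
tcp_rot: [0.0, 1.0, 0.0, 0.0]
force: [-0.7, 0.7, 0.4]
grip_width: 0.145
grasp_force: 0.0
```

move_arm --moves '[{"xyz": [0,0,0],"dr": [0,0,0]},{"xyz": [0,0,0],"dr": [0,0,0]},{"xyz": [0,0,0],"dr": [0,0,0]},{"xyz": [0,0,0],"dr": [0,0,0]},{"xyz": [0,0,0],"dr": [0,0,0]}]'

```text
time_s: 2.9
position: [0.6149, 0.2914, 0.0615]
tcp_rot: [0.0, 1.0, 0.0, 0.0]
force: [-1.4, 0.6, 6.6]
grip_width: 0.105
grasp_force: 48.7
```

move_arm --moves '[{"xyz": [0,0,-0.06],"dr": [0,0,0]},{"xyz": [0,0,-0.14],"dr": [0,0,0]},{"xyz": [0,0,-0.2],"dr": [0,0,0]},{"xyz": [0,0,-0.2],"dr": [0,0,0]}]'

```text
time_s: 3.3
position: [0.6165, 0.2918, 0.1441]
tcp_rot: [0.0, 1.0, 0.001, 0.002]
force: [0.6, -0.7, -1.8]
grip_width: 0.102
grasp_force: 48.9
```

move_arm --moves '[{"xyz": [0.02,-0.1,0],"dr": [0,0,0]},{"xyz": [0.037,-0.2,0],"dr": [0,0,0]},{"xyz": [0.037,-0.3,0],"dr": [0,0,0]},{"xyz": [0.037,-0.4,0],"dr": [0,0,0]},{"xyz": [0.037,-0.5,0],"dr": [0,0,0]}]'

```text
time_s: 3.8
position: [0.5983, 0.0892, 0.139]
tcp_rot: [0.0, 1.0, -0.0, -0.001]
force: [0.7, -0.5, -2.7]
grip_width: 0.1
grasp_force: 49.1
```

move_arm --moves '[{"xyz": [0,-0.1,0],"dr": [0,0,0]},{"xyz": [0,-0.18,0],"dr": [0,0,0]},{"xyz": [0,-0.23,0],"dr": [0,0,0]},{"xyz": [0,-0.23,0],"dr": [0,0,0]},{"xyz": [0,-0.23,0],"dr": [0,0,0]}]'

```text
time_s: 4.3
position: [0.5988, -0.0009, 0.1395]
tcp_rot: [0.001, 1.0, 0.0, -0.001]
force: [0.5, 0.5, -1.9]
grip_width: 0.099
grasp_force: 49.1
```

Run:
```python
from h import *
s=ctrl.sense();print(s["position"],s["grasp_force"],s["force"])
c=cams.read_camera("scene");cv2.imwrite("pics/s1.png",c["color"][150:400,150:500])
```

```text
[ 0.59878073 -0.00086709  0.13948002] 49.07930910587311 [ 0.51720205  0.54867702 -1.94988058]
```

View pics/s1.png

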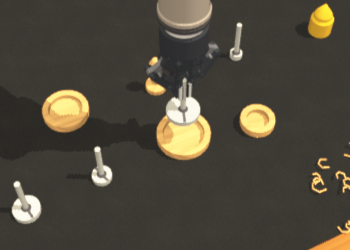

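The crop shows bit_xl held upright with its head at about (182,108), over cup_xl at (183,135). Next I'll measure how far the head is off centre.

```bash
cat >> h.py <<'E'
def held(uv,z,c=None,s=11,name="scene"):
    c=c or cams.read_camera(name)
    best=None
    for k in blobs(c,"steel"):
        m=np.zeros((480,640),np.uint8);cv2.drawContours(m,[k],-1,255,-1)
        m=cv2.morphologyEx(m,cv2.MORPH_OPEN,cv2.getStructuringElement(cv2.MORPH_ELLIPSE,(s,s)))
        for q in cv2.findContours(m,cv2.RETR_EXTERNAL,cv2.CHAIN_APPROX_NONE)[0]:
            d=np.hypot(*(q.mean((0,1))-uv))
            if len(q)>=5 and d<40 and (best is None or d<best[0]): best=(d,q)
    if best is None: return None
    e=measure(c,best[1],z); return best[1].mean((0,1)).round(1),np.round(e[0],1),np.round(e[1],1)
E
python3 - <<'E'
from h import *
print(held((332,258),.090))
E
```

```text
(array([334. , 255.5]), array([597. ,   3.3]), array([56.4, 86.8]))
```

move_arm --moves '[{"xyz": [-0.002,0,0.05],"dr": [0,0,0]},{"xyz": [-0.002,0,0.1],"dr": [0,0,0]},{"xyz": [-0.002,0,0.14],"dr": [0,0,0]},{"xyz": [-0.002,0,0.165],"dr": [0,0,0]},{"xyz": [-0.002,0,0.172],"dr": [0,0,0]}]'

```text
time_s: 4.9
position: [0.5997, 0.0004, 0.0708]
tcp_rot: [-0.001, 1.0, 0.0, -0.001]
force: [-0.5, 1.2, -2.6]
grip_width: 0.102
grasp_force: 49.1
```

move_arm --moves '[{"xyz": [0,0,0.002],"dr": [0,0,0]},{"xyz": [0,0,0.002],"dr": [0,0,0]}]'

```text
time_s: 5.1
position: [0.6011, -0.0006, 0.0719]
tcp_rot: [0.0, 1.0, 0.0, 0.001]
force: [0.1, 1.1, -1.7]
grip_width: 0.099
grasp_force: 49.1
```

move_arm --moves '[{"xyz": [0,0,0.003],"dr": [0,0,0]},{"xyz": [0,0,0.003],"dr": [0,0,0]},{"xyz": [0,0,0.003],"dr": [0,0,0]}]'

```text
time_s: 5.4
position: [0.6007, -0.0009, 0.0705]
tcp_rot: [0.0, 1.0, 0.0, 0.0]
force: [-0.1, -0.8, -3.1]
grip_width: 0.104
grasp_force: 49.1
```

Run:
```python
from h import *
s=ctrl.sense();print(s["position"],s["force"])
c=cams.read_camera("scene");cv2.imwrite("pics/s2.png",cv2.resize(c["color"][200:340,260:420],None,fx=4,fy=4))
print(held((333,285),.02,c))
```

```text
[ 0.60069686 -0.00090819  0.07045564] [-0.14906377 -0.76089676 -3.07338258]
(array([333.2, 279.7]), array([599.7,   1.2]), array([54.3, 82.2]))
```

View pics/s2.png

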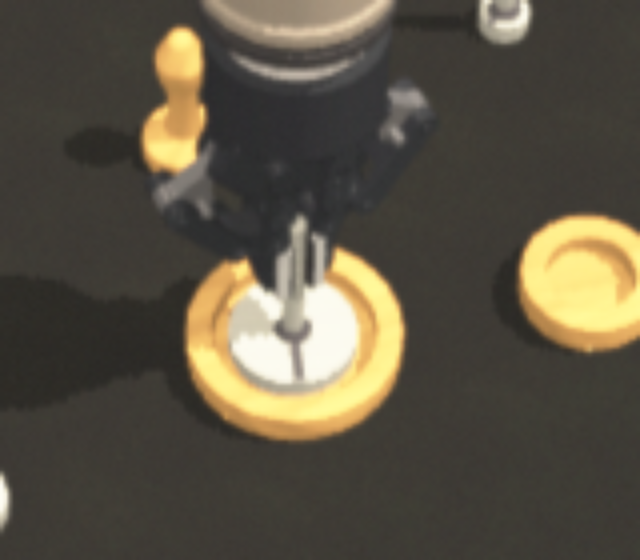

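The picture shows the head (293,335) well centred in the cup_xl recess. I'll ease it down until it touches.

move_arm --moves '[{"xyz": [0,0,0.003],"dr": [0,0,0]},{"xyz": [0,0,0.003],"dr": [0,0,0]},{"xyz": [0,0,0.003],"dr": [0,0,0]}]'

```text
time_s: 5.75
position: [0.6008, -0.0009, 0.0694]
tcp_rot: [0.0, 1.0, 0.0, 0.0]
force: [-1.4, -0.8, 3.8]
grip_width: 0.101
grasp_force: 49.8
```

move_arm --moves '[{"xyz": [0,0,0],"dr": [0,0,0]},{"xyz": [0,0,0],"dr": [0,0,0]},{"xyz": [0,0,0],"dr": [0,0,0]},{"xyz": [0,0,0],"dr": [0,0,0]},{"xyz": [0,0,0],"dr": [0,0,0]}]' --fingers 0

```text
time_s: 6.25
position: [0.6005, -0.0009, 0.0688]
tcp_rot: [0.0, 1.0, 0.0, -0.0]
force: [0.8, 0.5, -0.2]
grip_width: 0.934
grasp_force: 0.0
```

move_arm --moves '[{"xyz": [0,0,-0.08],"dr": [0,0,0]},{"xyz": [0,0,-0.18],"dr": [0,0,0]},{"xyz": [0,0,-0.28],"dr": [0,0,0]},{"xyz": [0,0,-0.28],"dr": [0,0,0]}]'

```text
time_s: 6.65
position: [0.6041, -0.0009, 0.1868]
tcp_rot: [0.0, 1.0, 0.0, 0.005]
force: [0.6, 0.5, 0.2]
grip_width: 0.999
grasp_force: 0.0
```

move_arm --moves '[{"xyz": [-0.02,-0.12,0],"dr": [0,0,0]},{"xyz": [-0.045,-0.24,0],"dr": [0,0,0]},{"xyz": [-0.045,-0.36,0],"dr": [0,0,0]},{"xyz": [-0.045,-0.48,0],"dr": [0,0,0]},{"xyz": [-0.045,-0.6,0],"dr": [0,0,0]}]'

```text
time_s: 7.15
position: [0.618, -0.2426, 0.1803]
tcp_rot: [0.0, 1.0, 0.0, -0.0]
force: [0.9, -0.0, -0.3]
grip_width: 1.003
grasp_force: 0.0
```

move_arm --moves '[{"xyz": [0,-0.1,0],"dr": [0,0,0]},{"xyz": [0,-0.163,0],"dr": [0,0,0]},{"xyz": [0,-0.163,0],"dr": [0,0,0]},{"xyz": [0,-0.163,0],"dr": [0,0,0]},{"xyz": [0,-0.163,0],"dr": [0,0,0]}]'

```text
time_s: 7.65
position: [0.6187, -0.3041, 0.1803]
tcp_rot: [-0.001, 1.0, 0.001, -0.0]
force: [-0.2, -0.0, 0.4]
grip_width: 0.997
grasp_force: 0.0
```

Run:
```python
from h import *
s=ctrl.sense();print(s["position"],s["tcp_rot"])
c=cams.read_camera("scene");cv2.imwrite("pics/s3.png",c["color"][150:450,100:500])
```

```text
[ 0.6187448  -0.30410819  0.18033462] [-8.40429654e-04  9.99999349e-01  7.35072729e-04 -2.36479168e-04]
```

View pics/s3.png

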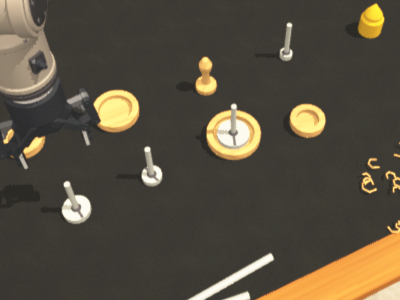

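bit_xl stands upright in cup_xl at (233,133), and the gripper is over bit_l at (76,208). Next I'll pick up bit_l.

move_arm --moves '[{"xyz": [0,-0.005,0.1],"dr": [0,0,0]},{"xyz": [0,-0.005,0.2],"dr": [0,0,0]},{"xyz": [0,-0.005,0.298],"dr": [0,0,0]},{"xyz": [0,-0.005,0.298],"dr": [0,0,0]},{"xyz": [0,-0.005,0.298],"dr": [0,0,0]}]'

```text
time_s: 8.2
position: [0.6187, -0.3069, 0.062]
tcp_rot: [-0.001, 1.0, 0.0, -0.0]
force: [0.2, -0.6, 0.6]
grip_width: 0.999
grasp_force: 0.0
```

move_arm --moves '[{"xyz": [0,0,0],"dr": [0,0,0]},{"xyz": [0,0,0],"dr": [0,0,0]},{"xyz": [0,0,0],"dr": [0,0,0]},{"xyz": [0,0,0],"dr": [0,0,0]},{"xyz": [0,0,0],"dr": [0,0,0]}]' --fingers 1 --force 50

```text
time_s: 8.7
position: [0.6186, -0.3082, 0.0623]
tcp_rot: [0.0, 1.0, -0.0, 0.0]
force: [0.1, -0.1, 1.0]
grip_width: 0.14
grasp_force: 0.4
```

move_arm --moves '[{"xyz": [0,0,0],"dr": [0,0,0]},{"xyz": [0,0,0],"dr": [0,0,0]},{"xyz": [0,0,0],"dr": [0,0,0]},{"xyz": [0,0,0],"dr": [0,0,0]}]'

```text
time_s: 9.1
position: [0.6185, -0.3081, 0.0619]
tcp_rot: [0.0, 1.0, 0.0, 0.0]
force: [-0.4, -0.1, 3.7]
grip_width: 0.101
grasp_force: 48.8
```

move_arm --moves '[{"xyz": [0,0,-0.06],"dr": [0,0,0]},{"xyz": [0,0,-0.14],"dr": [0,0,0]},{"xyz": [0,0,-0.2],"dr": [0,0,0]},{"xyz": [0,0,-0.2],"dr": [0,0,0]}]'

```text
time_s: 9.5
position: [0.6204, -0.3093, 0.1453]
tcp_rot: [0.0, 1.0, -0.001, 0.003]
force: [0.3, -0.8, -1.5]
grip_width: 0.101
grasp_force: 48.8
```

move_arm --moves '[{"xyz": [0.08,0.064,0],"dr": [0,0,0]},{"xyz": [0.17,0.136,0],"dr": [0,0,0]},{"xyz": [0.26,0.208,0],"dr": [0,0,0]},{"xyz": [0.34,0.272,0],"dr": [0,0,0]},{"xyz": [0.409,0.327,0],"dr": [0,0,0]}]'

```text
time_s: 10.0
position: [0.4519, -0.1756, 0.1403]
tcp_rot: [-0.0, 1.0, 0.0, -0.001]
force: [1.1, 0.6, -2.0]
grip_width: 0.101
grasp_force: 48.9
```

move_arm --moves '[{"xyz": [0,0,0],"dr": [0,0,0]},{"xyz": [0,0,0],"dr": [0,0,0]},{"xyz": [0,0,0],"dr": [0,0,0]}]'

```text
time_s: 10.3
position: [0.4556, -0.1778, 0.1414]
tcp_rot: [0.0, 1.0, -0.0, 0.0]
force: [1.1, 0.2, -0.9]
grip_width: 0.1
grasp_force: 48.9
```

move_arm --moves '[{"xyz": [0,0,0.05],"dr": [0,0,0]},{"xyz": [0,0,0.1],"dr": [0,0,0]},{"xyz": [0,0,0.14],"dr": [0,0,0]},{"xyz": [0,0,0.165],"dr": [0,0,0]},{"xyz": [0,0,0.173],"dr": [0,0,0]}]'

```text
time_s: 10.8
position: [0.4548, -0.1776, 0.0713]
tcp_rot: [0.0, 1.0, 0.0, -0.001]
force: [-0.5, 0.1, -1.0]
grip_width: 0.097
grasp_force: 48.9
```

move_arm --moves '[{"xyz": [0,0,0.003],"dr": [0,0,0]},{"xyz": [0,0,0.003],"dr": [0,0,0]},{"xyz": [0,0,0.003],"dr": [0,0,0]}]'

```text
time_s: 11.1
position: [0.4554, -0.1774, 0.0719]
tcp_rot: [0.0, 1.0, -0.0, 0.001]
force: [1.0, -0.2, -1.2]
grip_width: 0.098
grasp_force: 48.9
```

Run:
```python
from h import *
s=ctrl.sense();print(s["position"],s["force"])
c=cams.read_camera("scene");cv2.imwrite("pics/s4.png",cv2.resize(c["color"][180:320,140:300],None,fx=4,fy=4))
```

```text
[ 0.45541687 -0.1774231   0.07193069] [ 0.96302952 -0.18684956 -1.24976684]
```

View pics/s4.png

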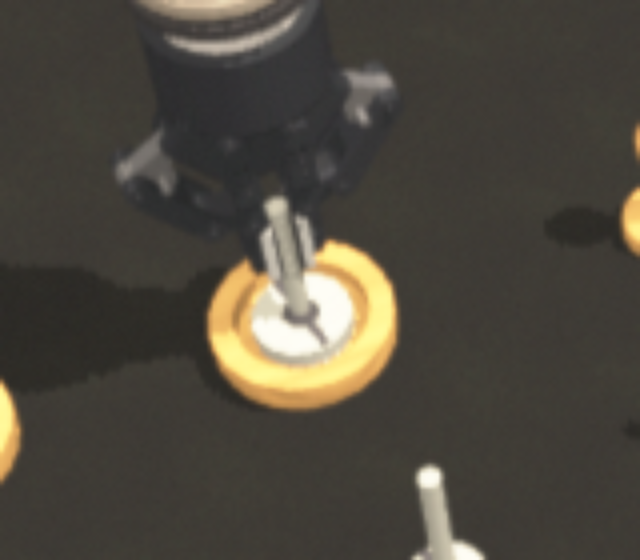

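bit_l's head (300,315) sits centred in the cup_l recess. I'll seat it next.

move_arm --moves '[{"xyz": [0,0,0.003],"dr": [0,0,0]},{"xyz": [0,0,0.003],"dr": [0,0,0]},{"xyz": [0,0,0.004],"dr": [0,0,0]},{"xyz": [0,0,0.004],"dr": [0,0,0]}]'

```text
time_s: 11.55
position: [0.455, -0.1772, 0.0699]
tcp_rot: [0.0, 1.0, 0.0, 0.0]
force: [-0.7, 0.7, 0.9]
grip_width: 0.099
grasp_force: 49.4
```

move_arm --moves '[{"xyz": [0,0,0.001],"dr": [0,0,0]},{"xyz": [0,0,0.001],"dr": [0,0,0]},{"xyz": [0,0,0.001],"dr": [0,0,0]},{"xyz": [0,0,0.001],"dr": [0,0,0]},{"xyz": [0,0,0.001],"dr": [0,0,0]}]' --fingers 0

```text
time_s: 12.05
position: [0.4548, -0.1772, 0.0693]
tcp_rot: [0.0, 1.0, 0.0, -0.0]
force: [0.6, 0.0, 0.7]
grip_width: 0.936
grasp_force: 0.0
```

move_arm --moves '[{"xyz": [0,0,-0.08],"dr": [0,0,0]},{"xyz": [0,0,-0.18],"dr": [0,0,0]},{"xyz": [0,0,-0.28],"dr": [0,0,0]},{"xyz": [0,0,-0.28],"dr": [0,0,0]}]'

```text
time_s: 12.45
position: [0.458, -0.1783, 0.1862]
tcp_rot: [0.0, 1.0, -0.001, 0.005]
force: [0.1, -0.1, -0.0]
grip_width: 1.0
grasp_force: 0.0
```

move_arm --moves '[{"xyz": [-0.1,0.025,0],"dr": [0,0,0]},{"xyz": [-0.22,0.025,0],"dr": [0,0,0]},{"xyz": [-0.34,0.025,0],"dr": [0,0,0]},{"xyz": [-0.396,0.025,0],"dr": [0,0,0]},{"xyz": [-0.396,0.025,0],"dr": [0,0,0]}]'

```text
time_s: 12.95
position: [0.6161, -0.1661, 0.1801]
tcp_rot: [-0.001, 1.0, 0.0, 0.0]
force: [0.0, 0.4, 0.1]
grip_width: 1.0
grasp_force: 0.0
```

move_arm --moves '[{"xyz": [0,0,0],"dr": [0,0,0]},{"xyz": [0,0,0],"dr": [0,0,0]},{"xyz": [0,0,0],"dr": [0,0,0]}]'

```text
time_s: 13.25
position: [0.6121, -0.1676, 0.1813]
tcp_rot: [0.001, 1.0, 0.0, -0.0]
force: [-0.8, -0.2, 0.7]
grip_width: 0.999
grasp_force: 0.0
```

Run:
```python
from h import *
s=ctrl.sense();print(s["position"],s["tcp_rot"])
c=cams.read_camera("scene");cv2.imwrite("pics/s5.png",c["color"][150:450,100:500]);print(held((252,325),.012,c))
```

```text
[ 0.61207152 -0.16762323  0.18127902] [ 5.63021122e-04  9.99999769e-01  3.60826639e-05 -3.79524936e-04]
(array([251.6, 325. ]), array([ 617.6, -167.8]), array([37. , 43.3]))
```

View pics/s5.png

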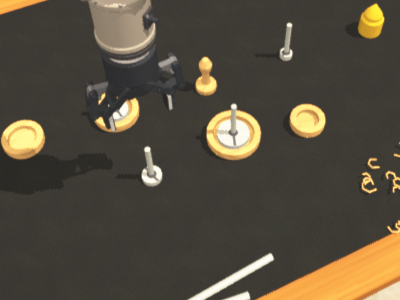

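bit_m at (152,175) is undisturbed, and the gripper is over it. The arm hides most of bit_l, so I'll check that later.

move_arm --moves '[{"xyz": [-0.003,0.001,0.1],"dr": [0,0,0]},{"xyz": [-0.003,0.001,0.2],"dr": [0,0,0]},{"xyz": [-0.003,0.001,0.298],"dr": [0,0,0]},{"xyz": [-0.003,0.001,0.298],"dr": [0,0,0]},{"xyz": [-0.003,0.001,0.298],"dr": [0,0,0]}]'

```text
time_s: 13.8
position: [0.6142, -0.1671, 0.0627]
tcp_rot: [0.0, 1.0, 0.0, -0.0]
force: [0.8, -0.0, -0.0]
grip_width: 1.001
grasp_force: 0.0
```

move_arm --moves '[{"xyz": [0,0,0],"dr": [0,0,0]},{"xyz": [0,0,0],"dr": [0,0,0]},{"xyz": [0,0,0],"dr": [0,0,0]},{"xyz": [0,0,0],"dr": [0,0,0]},{"xyz": [0,0,0],"dr": [0,0,0]}]' --fingers 1 --force 50

```text
time_s: 14.3
position: [0.6147, -0.1669, 0.0626]
tcp_rot: [0.0, 1.0, -0.0, 0.0]
force: [-0.3, 0.2, 0.1]
grip_width: 0.14
grasp_force: 0.0
```

move_arm --moves '[{"xyz": [0,0,0],"dr": [0,0,0]},{"xyz": [0,0,0],"dr": [0,0,0]},{"xyz": [0,0,0],"dr": [0,0,0]},{"xyz": [0,0,0],"dr": [0,0,0]}]'

```text
time_s: 14.7
position: [0.6147, -0.167, 0.0626]
tcp_rot: [0.0, 1.0, -0.0, 0.0]
force: [-1.7, -0.0, 5.3]
grip_width: 0.102
grasp_force: 48.7
```

move_arm --moves '[{"xyz": [0,0,-0.06],"dr": [0,0,0]},{"xyz": [0,0,-0.14],"dr": [0,0,0]},{"xyz": [0,0,-0.2],"dr": [0,0,0]},{"xyz": [0,0,-0.2],"dr": [0,0,0]}]'

```text
time_s: 15.1
position: [0.6165, -0.1674, 0.1453]
tcp_rot: [0.0, 1.0, -0.0, 0.003]
force: [0.8, 0.1, -1.2]
grip_width: 0.103
grasp_force: 48.7
```

move_arm --moves '[{"xyz": [0.065,-0.07,0],"dr": [0,0,0]},{"xyz": [0.14,-0.15,0],"dr": [0,0,0]},{"xyz": [0.215,-0.23,0],"dr": [0,0,0]},{"xyz": [0.29,-0.31,0],"dr": [0,0,0]},{"xyz": [0.365,-0.39,0],"dr": [0,0,0]}]'

```text
time_s: 15.6
position: [0.4664, -0.3234, 0.1408]
tcp_rot: [-0.0, 1.0, 0.0, -0.001]
force: [1.3, -0.3, -1.3]
grip_width: 0.102
grasp_force: 48.7
```

move_arm --moves '[{"xyz": [0.065,-0.07,0],"dr": [0,0,0]},{"xyz": [0.065,-0.07,0],"dr": [0,0,0]},{"xyz": [0.065,-0.07,0],"dr": [0,0,0]},{"xyz": [0.065,-0.07,0],"dr": [0,0,0]},{"xyz": [0.065,-0.07,0],"dr": [0,0,0]}]'

```text
time_s: 16.1
position: [0.4434, -0.3493, 0.1416]
tcp_rot: [-0.001, 1.0, 0.0, -0.0]
force: [-0.6, -0.3, -1.7]
grip_width: 0.097
grasp_force: 48.8
```

move_arm --moves '[{"xyz": [0,-0.003,0.05],"dr": [0,0,0]},{"xyz": [0,-0.003,0.1],"dr": [0,0,0]},{"xyz": [0,-0.003,0.14],"dr": [0,0,0]},{"xyz": [0,-0.003,0.165],"dr": [0,0,0]},{"xyz": [0,-0.003,0.175],"dr": [0,0,0]}]'

```text
time_s: 16.6
position: [0.4426, -0.351, 0.071]
tcp_rot: [-0.001, 1.0, 0.001, -0.001]
force: [0.3, 0.0, -0.4]
grip_width: 0.097
grasp_force: 48.8
```

move_arm --moves '[{"xyz": [0,0,0.001],"dr": [0,0,0]},{"xyz": [0,0,0.001],"dr": [0,0,0]}]'

```text
time_s: 16.8
position: [0.4429, -0.3522, 0.0723]
tcp_rot: [0.0, 1.0, -0.0, 0.0]
force: [0.8, -0.1, -1.2]
grip_width: 0.101
grasp_force: 48.8
```

Run:
```python
from h import *
s=ctrl.sense();print(s["position"],s["force"])
c=cams.read_camera("scene");cv2.imwrite("pics/s6.png",cv2.resize(c["color"][200:340,60:260],None,fx=4,fy=4))
```

```text
[ 0.44292791 -0.35216572  0.07226141] [ 0.8106497  -0.14069129 -1.16926225]
```

View pics/s6.png

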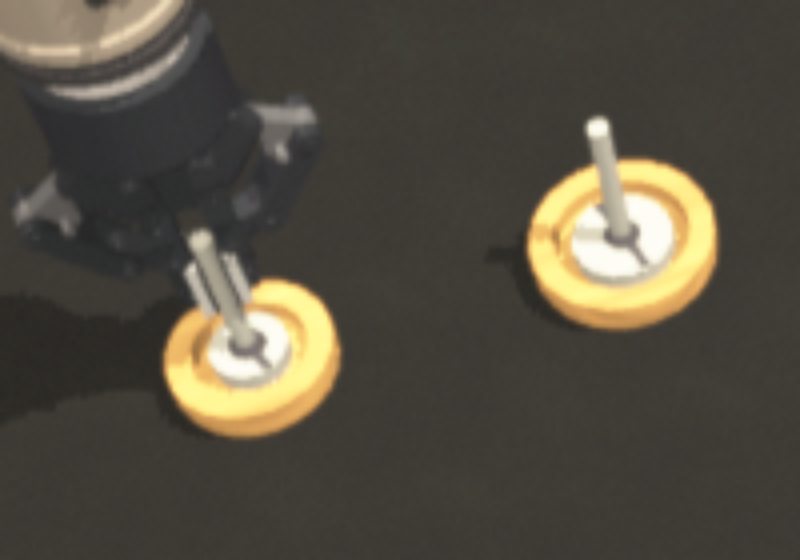

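bit_l stands in cup_l at (622,240). bit_m's head (250,348) is centred in cup_m. I'll seat bit_m, let go and rise.

move_arm --moves '[{"xyz": [0,0,0.003],"dr": [0,0,0]},{"xyz": [0,0,0.003],"dr": [0,0,0]},{"xyz": [0,0,0.004],"dr": [0,0,0]},{"xyz": [0,0,0.005],"dr": [0,0,0]},{"xyz": [0,0,0.005],"dr": [0,0,0]}]'

```text
time_s: 17.35
position: [0.4426, -0.3522, 0.0706]
tcp_rot: [0.0, 1.0, -0.0, 0.0]
force: [-2.0, 1.8, 5.8]
grip_width: 0.104
grasp_force: 49.7
```

move_arm --moves '[{"xyz": [0,0,0],"dr": [0,0,0]},{"xyz": [0,0,0],"dr": [0,0,0]},{"xyz": [0,0,0],"dr": [0,0,0]},{"xyz": [0,0,0],"dr": [0,0,0]},{"xyz": [0,0,0],"dr": [0,0,0]}]' --fingers 0

```text
time_s: 17.85
position: [0.4424, -0.352, 0.0696]
tcp_rot: [0.0, 1.0, 0.0, -0.0]
force: [-0.2, 0.8, -1.4]
grip_width: 0.936
grasp_force: 0.0
```

move_arm --moves '[{"xyz": [0,0,-0.08],"dr": [0,0,0]},{"xyz": [0,0,-0.18],"dr": [0,0,0]},{"xyz": [0,0,-0.28],"dr": [0,0,0]},{"xyz": [0,0,-0.3],"dr": [0,0,0]},{"xyz": [0,0,-0.3],"dr": [0,0,0]}]'

```text
time_s: 18.35
position: [0.4433, -0.3526, 0.1914]
tcp_rot: [0.0, 1.0, -0.001, 0.002]
force: [-0.4, 0.1, -0.7]
grip_width: 1.0
grasp_force: 0.0
```

move_arm --moves '[{"xyz": [-0.03,0.11,0],"dr": [0,0,0]},{"xyz": [-0.058,0.22,0],"dr": [0,0,0]},{"xyz": [-0.058,0.33,0],"dr": [0,0,0]},{"xyz": [-0.058,0.44,0],"dr": [0,0,0]},{"xyz": [-0.058,0.545,0],"dr": [0,0,0]}]'

```text
time_s: 18.85
position: [0.4643, -0.1318, 0.1879]
tcp_rot: [-0.0, 1.0, 0.0, -0.002]
force: [1.2, 0.1, -0.4]
grip_width: 0.998
grasp_force: 0.0
```

move_arm --moves '[{"xyz": [0,0.11,0],"dr": [0,0,0]},{"xyz": [0,0.22,0],"dr": [0,0,0]},{"xyz": [0,0.33,0],"dr": [0,0,0]},{"xyz": [0,0.44,0],"dr": [0,0,0]},{"xyz": [0,0.55,0],"dr": [0,0,0]}]'

```text
time_s: 19.35
position: [0.4643, 0.0875, 0.1881]
tcp_rot: [0.0, 1.0, -0.0, -0.001]
force: [0.8, -0.6, -0.1]
grip_width: 1.003
grasp_force: 0.0
```

move_arm --moves '[{"xyz": [0,0.11,0],"dr": [0,0,0]},{"xyz": [0,0.2,0],"dr": [0,0,0]},{"xyz": [0,0.25,0],"dr": [0,0,0]},{"xyz": [0,0.25,0],"dr": [0,0,0]},{"xyz": [0,0.25,0],"dr": [0,0,0]}]'

```text
time_s: 19.85
position: [0.4649, 0.1852, 0.1882]
tcp_rot: [-0.0, 1.0, -0.001, -0.001]
force: [-0.0, -0.6, -0.9]
grip_width: 1.001
grasp_force: 0.0
```

Run:
```python
from h import *
s=ctrl.sense();print(s["position"],s["tcp_rot"])
c=cams.read_camera("scene");cv2.imwrite("pics/s7.png",c["color"][100:400,60:520]);print(held((386,204),.012,c))
```

```text
[0.46486533 0.18524072 0.1881916 ] [-1.56053066e-04  9.99998796e-01 -7.62878544e-04 -1.34245315e-03]
(array([385.7, 203.5]), array([470.2, 185.1]), array([25.8, 34.4]))
```

View pics/s7.png

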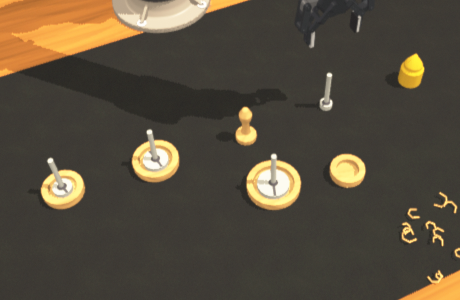

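xl (273,182), l (155,157) and m (62,187) all stand in their cups, and bit_s is at (326,104). Next I'll pick up bit_s.

move_arm --moves '[{"xyz": [-0.002,0,0.1],"dr": [0,0,0]},{"xyz": [-0.002,0,0.2],"dr": [0,0,0]},{"xyz": [-0.002,0,0.29],"dr": [0,0,0]},{"xyz": [-0.002,0,0.316],"dr": [0,0,0]},{"xyz": [-0.002,0,0.316],"dr": [0,0,0]}]'

```text
time_s: 20.4
position: [0.4657, 0.1842, 0.0621]
tcp_rot: [0.001, 1.0, -0.001, -0.002]
force: [-0.0, -0.5, 0.1]
grip_width: 1.003
grasp_force: 0.0
```

move_arm --moves '[{"xyz": [0,0,0],"dr": [0,0,0]},{"xyz": [0,0,0],"dr": [0,0,0]},{"xyz": [0,0,0],"dr": [0,0,0]},{"xyz": [0,0,0],"dr": [0,0,0]},{"xyz": [0,0,0],"dr": [0,0,0]}]' --fingers 1 --force 50

```text
time_s: 20.9
position: [0.4668, 0.1861, 0.0639]
tcp_rot: [0.0, 1.0, 0.0, 0.0]
force: [0.3, -0.2, 0.0]
grip_width: 0.143
grasp_force: 0.0
```

move_arm --moves '[{"xyz": [0,0,0],"dr": [0,0,0]},{"xyz": [0,0,0],"dr": [0,0,0]},{"xyz": [0,0,0],"dr": [0,0,0]},{"xyz": [0,0,0],"dr": [0,0,0]}]'

```text
time_s: 21.3
position: [0.4669, 0.1861, 0.0638]
tcp_rot: [0.0, 1.0, 0.0, 0.0]
force: [-1.8, -1.1, 5.3]
grip_width: 0.101
grasp_force: 48.7
```

move_arm --moves '[{"xyz": [0,0,-0.06],"dr": [0,0,0]},{"xyz": [0,0,-0.14],"dr": [0,0,0]},{"xyz": [0,0,-0.2],"dr": [0,0,0]},{"xyz": [0,0,-0.2],"dr": [0,0,0]}]'

```text
time_s: 21.7
position: [0.4684, 0.1869, 0.1462]
tcp_rot: [0.0, 1.0, 0.001, 0.003]
force: [0.8, 0.0, -0.6]
grip_width: 0.102
grasp_force: 48.7
```

move_arm --moves '[{"xyz": [-0.08,-0.024,0],"dr": [0,0,0]},{"xyz": [-0.18,-0.053,0],"dr": [0,0,0]},{"xyz": [-0.28,-0.082,0],"dr": [0,0,0]},{"xyz": [-0.37,-0.109,0],"dr": [0,0,0]},{"xyz": [-0.41,-0.122,0],"dr": [0,0,0]}]'

```text
time_s: 22.2
position: [0.6331, 0.1348, 0.1417]
tcp_rot: [0.002, 1.0, -0.001, 0.0]
force: [-0.4, -0.1, -1.9]
grip_width: 0.099
grasp_force: 48.7
```

move_arm --moves '[{"xyz": [0,0,0],"dr": [0,0,0]},{"xyz": [0,0,0],"dr": [0,0,0]},{"xyz": [0,0,0],"dr": [0,0,0]},{"xyz": [0,0,0],"dr": [0,0,0]}]'

```text
time_s: 22.6
position: [0.6293, 0.138, 0.1431]
tcp_rot: [-0.001, 1.0, 0.0, -0.001]
force: [-0.2, -0.1, -0.5]
grip_width: 0.099
grasp_force: 48.7
```

move_arm --moves '[{"xyz": [-0.002,0,0.05],"dr": [0,0,0]},{"xyz": [-0.002,0,0.1],"dr": [0,0,0]},{"xyz": [-0.002,0,0.14],"dr": [0,0,0]},{"xyz": [-0.002,0,0.165],"dr": [0,0,0]},{"xyz": [-0.002,0,0.175],"dr": [0,0,0]}]'

```text
time_s: 23.1
position: [0.6306, 0.1372, 0.0722]
tcp_rot: [-0.0, 1.0, -0.0, -0.001]
force: [0.6, 0.2, -0.2]
grip_width: 0.095
grasp_force: 48.7
```

move_arm --moves '[{"xyz": [0,0,0.001],"dr": [0,0,0]},{"xyz": [0,0,0.001],"dr": [0,0,0]}]'

```text
time_s: 23.3
position: [0.6318, 0.1373, 0.0735]
tcp_rot: [0.0, 1.0, 0.0, 0.0]
force: [0.6, -0.1, -0.8]
grip_width: 0.102
grasp_force: 48.7
```

Run:
```python
from h import *
s=ctrl.sense();print(s["position"],s["force"])
c=cams.read_camera("scene");cv2.imwrite("pics/s8.png",cv2.resize(c["color"][190:330,300:480],None,fx=4,fy=4))
```

```text
[0.63180464 0.13731248 0.07352056] [ 0.58263002 -0.08042686 -0.76631012]
```

View pics/s8.png

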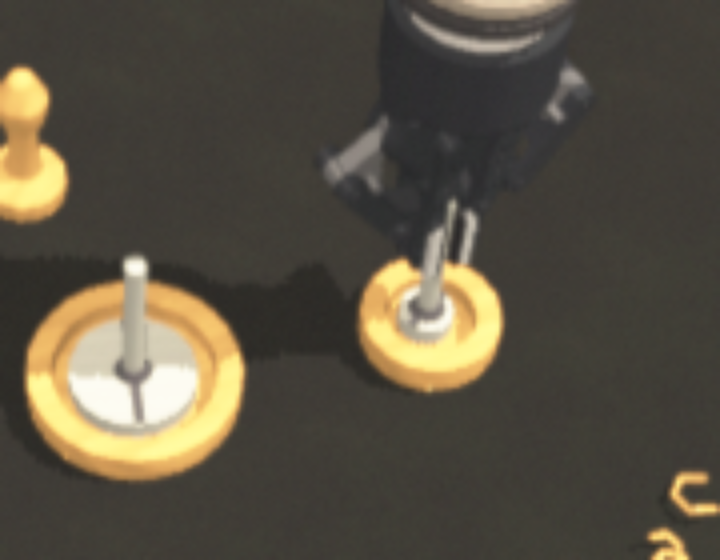

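bit_s's head (425,315) lies inside the cup_s recess, within about 2 mm of centre. I'll seat it.

move_arm --moves '[{"xyz": [0,0.003,0.003],"dr": [0,0,0]},{"xyz": [0,0.003,0.003],"dr": [0,0,0]},{"xyz": [0,0.003,0.004],"dr": [0,0,0]},{"xyz": [0,0.003,0.005],"dr": [0,0,0]},{"xyz": [0,0.003,0.005],"dr": [0,0,0]}]'

```text
time_s: 23.85
position: [0.6317, 0.1385, 0.0718]
tcp_rot: [0.0, 1.0, 0.0, 0.0]
force: [-1.1, -0.3, 5.0]
grip_width: 0.098
grasp_force: 49.1
```

move_arm --moves '[{"xyz": [0,0,0],"dr": [0,0,0]},{"xyz": [0,0,0],"dr": [0,0,0]},{"xyz": [0,0,0],"dr": [0,0,0]},{"xyz": [0,0,0],"dr": [0,0,0]},{"xyz": [0,0,0],"dr": [0,0,0]}]' --fingers 0

```text
time_s: 24.35
position: [0.6313, 0.1383, 0.0708]
tcp_rot: [0.0, 1.0, -0.0, -0.0]
force: [0.6, 0.1, -0.4]
grip_width: 0.933
grasp_force: 0.0
```

move_arm --moves '[{"xyz": [0,0,-0.08],"dr": [0,0,0]},{"xyz": [0,0,-0.18],"dr": [0,0,0]},{"xyz": [0,0,-0.28],"dr": [0,0,0]},{"xyz": [0,0,-0.38],"dr": [0,0,0]},{"xyz": [0,0,-0.38],"dr": [0,0,0]}]'

```text
time_s: 24.85
position: [0.6348, 0.1392, 0.2296]
tcp_rot: [0.0, 1.0, 0.002, 0.005]
force: [0.4, -0.3, -0.2]
grip_width: 0.999
grasp_force: 0.0
```

move_arm --moves '[{"xyz": [0.08,0.08,0],"dr": [0,0,0]},{"xyz": [0.16,0.16,0],"dr": [0,0,0]},{"xyz": [0.24,0.24,0],"dr": [0,0,0]},{"xyz": [0.26,0.3,0],"dr": [0,0,0]},{"xyz": [0.26,0.3,0],"dr": [0,0,0]}]'

```text
time_s: 25.35
position: [0.5245, 0.2632, 0.2226]
tcp_rot: [-0.004, 1.0, 0.001, -0.001]
force: [0.2, 0.3, -0.2]
grip_width: 0.999
grasp_force: 0.0
```

Run:
```python
from h import *
c=cams.read_camera("scene");cv2.imwrite("pics/s9.png",c["color"])
for uv in((333,285),(215,260),(123,289),(407,270)): print(held(uv,.02,c,7))
```

```text
(array([332.8, 283.3]), array([604.8,  -2.4]), array([57.6, 63.7]))
(array([215.4, 259.5]), array([ 459.8, -177.8]), array([45.7, 51.3]))
(array([122. , 286.8]), array([ 444.8, -352.7]), array([32.6, 43.3]))
(array([406.2, 267.9]), array([633.4, 136.8]), array([23.7, 29.7]))
```

View pics/s9.png

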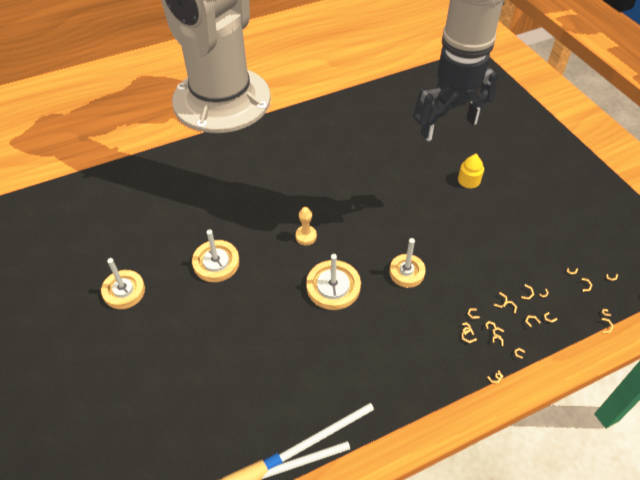

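All four bits stand upright in their own cups: xl (333,285), l (216,261), m (123,289) and s (407,270). The finial and the brass centre haven't moved, and the gripper is clear, so I'm handing the job in.

```bash
python3 -c "
from workcell import ctrl
print(ctrl.job_done())"
```

```text
the job is handed in; nothing more can be done
None
```

All four drill bits are standing upright, head down, in the cups made for their sizes, lowered in from largest to smallest; the finial and brass centre are where they stood, and the job was handed in at about 25 s.

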